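Knock the oak blank out of the routing nest and click it into the sanding carrier

TASK

The shaped oak blank is stuck in the leaning routing nest: push the knockout rod all the way up by its red handle to eject it, then take the blank and slide it, walnut strip up, lengthwise into the sanding carrier, past the sprung side ball, until it is fully home against the stop and the ball has clicked out behind it. Let go of everything and leave the other things on the bench where they are.

Things in the scene. Friction and masses are not known exactly. Their poses are not given: they have to be found in the camera images.
- nest: Pale wooden routing nest fixed to the bench; block 108 x 162 mm (162 along its y), its face leaning 25 degrees towards the nest's -x (the robot at yaw 0), on a base plate 185 x 175 mm. Origin under the base plate's middle, z up. Face normal, along which rod and blank move out: (-0.423, 0, 0.906) in the nest's frame; up the slope: (0.906, 0, 0.423). Face centre about 153 mm above the bench.
- pocket_face (a point): Middle of the nest's pocket mouth, in the plane of the leaning face; axes as the nest body (not tilted). Pocket 122 mm along y, 46 mm up the slope, 48 mm deep, square to the face; flat face of 31 mm above and below it, 20 mm at each end. A sprung ball in the middle of its upper long wall, 12 mm above the floor, grips the blank sideways with 4 to 6 N.
- knockout (a joint): Travel of the steel knockout rod, m: 0 down (as found), 0.034 fully up, along the face normal. It rises through the pocket floor under the blank's middle. It rubs (5 N) and stays where it is left; lifting it with the blank takes 10 to 20 N. Fully up, the blank stands 34 mm proud of the face, 14 mm still in the pocket, free of the nest's ball.
- knockout_grip (a point): Middle of the red T handle of the rod, on its axis: a round bar, 22 mm diameter, 72 mm long, lying level along the nest's y beside the block's +y side, 56 mm clear of it; a 14 mm post joins it from below, in the middle. About 115 mm above the bench when down; the nest's face is then 42 mm farther along the face normal. Site axes: z along the travel (face normal), y along the handle.
- blank: Shaped oak blank, dark walnut strip on top, 120 mm long (its y) x 44 mm wide (x) x 48 mm tall (z), upright edges rounded 6 mm, 0.14 to 0.23 kg. Origin in the middle of its underside, z towards the strip. As found it sits on the pocket's floor, z along the face normal, y along the nest's y, top flush with the face, about 1 mm of play.
- blank_top (a point): Middle of the blank's top face, 48 mm from its origin along its z.
- carrier: Sanding carrier fixed to the bench: aluminium plate 110 mm wide, 12 mm thick, from x = -150 to +130 mm in its frame. Blue walls, 20 mm above the plate, form a channel along x, 46 mm wide between x = -12 and +120 mm, where a stop closes it. Origin on the bench under the channel's centre line, z up. The open end faces -x, to the robot at yaw 0. The blank slides in on the plate, either end first.
- carrier_mouth (a point): On the plate's top, centre line, at x = -53 mm of the carrier: the outer end of the two flared guides (20 mm high, about 74 mm apart here, narrowing to the 46 mm channel at x = -12 mm). Before it, towards -x, lies an open apron of bare plate.
- carrier_home (a point): On the plate's top (12 mm above the bench), 60 mm before the stop: where the middle of the blank's underside lies when home; axes as the carrier. A bridge over the channel, 34 to 58 mm beyond this point, has its underside 54 mm and its top 64 mm above the plate, so the blank must be slid under it. The stop is 54 mm high, 10 mm thick.
- click_ball (a joint): How far the carrier's brass side ball is pressed back, m: 0 out, at most 0.006. Ball radius 10 mm, standing 4 mm into the channel from its +y wall, 65 mm before carrier_home, 10 mm above the plate. The blank presses it back 2 to 5 mm (8 to 18 N along the channel to pass); it springs out behind the blank's tail when the blank is home.
- glue: Bystander: yellow glue bottle, 60 mm diameter, 170 mm tall, upright; origin under its centre.
- wax_tin: Bystander: green wax tin, 70 mm diameter, 45 mm tall; origin under its centre.
- hammer: Bystander: hammer lying on the bench, about 0.3 m long; origin on its underside.
- driver: Bystander: screwdriver lying on the bench, about 0.2 m long; origin on its underside.
- try_square: Bystander: try square lying on the bench, dark wood stock 110 x 22 x 18 mm with a 110 mm steel blade; origin under the stock's centre.
- tape: Bystander: yellow tape measure, 70 x 40 x 66 mm tall; origin under its centre.
- offcut: Bystander: pale wood offcut lying on the bench, 160 x 60 x 30 mm; origin under its centre.
Things that resemble listed ones, but are neither listed nor needed, are in the scene too. What is shaped like the blank but orange or purple is not meant.

How it is judged:
By the outcome, as a careful person would: the job done as asked, in the order asked, and still so for the second after the job is handed in, with the robot touching nothing.
It also fails if it takes over 53 s, if anything falls off the work surface, if the arm or the gripper's body presses on something with over 40 N, if the wrist force passes 120 N, or if a joint passes its speed limit or range.

ROBOT

A 6-joint arm with a two-finger parallel gripper is mounted at the origin on the work surface. World frame = base frame: x ahead of the robot, y to its left, z up, the work surface at z = 0. Lengths are in m, angles in rad, forces in N, time in s.
With the tool pointing down it reaches from about 0.25 to 0.775 m from the base axis. Payload 4 kg.
Tool frame: the origin (TCP) lies at the centre of the arm's flange, where the gripper is bolted on; the fingertips stand 199 mm ahead of it and the grasp point (between the pads) lies 180 mm ahead of it (robot.tcp_to_tips is the z of the fingertips in the tool frame, in m); z points along the fingers, y is the line along which they close (so a half turn about z gives the same grasp; the last joint's range is limited). The gripper opens to 94 mm and grips with 3 to 60 N. Pads are 16 mm wide; open, the fingers measure 119 mm over their backs; the gripper's body (75 mm by 177 mm) begins 78 mm behind the grasp point.
Start: joints at [1.044, 0.087, 1.371, -0, 1.684, -0.103], TCP at [0.226, 0.501, 0.405] pointing down, gripper open.
Joint ranges: [-3.1, 3.1], [-0.76, 2.03], [0.27, 2.55], [-1.08, 4.22], [0.17, 2.65], [-2.57, 2.57]. Speed limits (rad/s): [2.79, 2.79, 3.14, 3.14, 3.14, 3.14].

INTERFACE

Orientations are given as [roll, pitch, yaw] about the fixed x, y, z axes, in that order (R = Rz(yaw) Ry(pitch) Rx(roll)).
In Python, from bench import robot gives the robot as it stands.
- The arm moves only by the tool play_rows, never from a script. Its arguments are lists of equal length, an entry for each row: "translation": the shift along the tool's x, y, z scaled (see below), a list of three; "twist": the turn, a rotation vector about the tool's x, y, z scaled (see below), a list of three; "gripper": the opening, from -1 (shut) to 1 (fully open). A call has 1 to 8 rows; each row shifts and turns the commanded pose from where the row before left it, along the tool's axes as they then stand; what a row does not reach is not made up. The controller multiplies each number of a shift by 0.04 m and each number of a turn by 0.1 rad. A row lasts 1/10 s, in which the tool goes at most 50 mm and 8.59 degrees, less where a joint would pass 70% of its speed; a pose out of reach is approached as far as the arm can. A call with a number of a shift or a turn outside -1 to 1 is refused whole. A call with a gripper value outside its range is refused whole. The fingers move at their own pace and stop on an object; the grip force is fixed at half the most. Time passes only in rows, so rows that do not move let the fingers close. It gives the time, the measured TCP pose, the force, the opening and the grip force at its end, in the units of the state.
- robot.get_obs(): the state, without advancing time (a new reading comes with each control period).
- robot.snapshot(name): name is "side" or "top"; returns the picture (384x512x3 uint8, red, green, blue); there is no depth.
- robot.camera_model(name): a dict with "camera_matrix" (3x3 intrinsics, pixels), "rvec" (rotation vector, rad) and "tvec" (3), from world to camera coordinates, as OpenCV has them. Camera axes: x right, y down, z forward; pixel columns grow to the right and rows downward; lengths in m; the calibration is good to about 2 mm. A picture is of the moment at which its call begins. camera_model takes no time and is no camera call.
- robot.close_job(): hands the job in; it is judged then, once.
Trained networks look in the newest picture that a camera, given by its name, has taken for a name from the list of things; names that differ only in an ending like _2 or _b are one class to them, and where a whole thing is asked for, a point or a joint stands for the part that bears it (a point fixed in the world has none). Each returns a list of dicts, best first, with "score" (0 to 1); they miss things now and then, are a little off and sometimes report something else, mostly with a low value. They report only what shows in the picture. A call takes as long as a camera call. They do not tell look-alikes from the thing itself.
- robot.recognise(name, camera): "centre" ([x, y, z] in m, in world coordinates, good to about 4 mm: the middle of the surface that is visible of it).
- robot.spot_point(name, camera): "centre" ([x, y, z] in m, in world coordinates, good to about 4 mm: a listed point, or the origin of a listed thing).
The state is a dict: "time": time; "joint_positions": joint angles; "qvel": joint speeds; "joint_torque": joint torques, N m; "tool_pos": TCP position; "ee_rot": TCP orientation; "wrist_force": force on the tool from outside, world axes, zero at the start; "wrist_torque": the same for the moment, N m; "width": finger opening in m; "finger_force": force on a finger pad.
Only numpy, scipy, OpenCV 4.12 (cv2) and the standard library are available. Lean on these libraries where they do the work, as an engineer would, in place of code of your own. Each camera call takes 0.05 s, during which the arm holds its last target. There are 200 camera calls.

## Working session

There is one attempt and no reset: what is moved stays moved. The work goes in short steps, Python scripts to look and compute and a tool call to move; the robot and the scene stay as the last step left them, time stands still between calls to the robot, and variables do not carry over. Pictures are saved under pics/ and viewed, at most 10 in all, crops included, and the job is handed in when it is done.

Besides the shell and the picture viewer there is one more tool, called after "Request:" as a command line: name --argument value ..., lists and objects as JSON in quotes. play_rows: Moves the arm, as the interface text tells. Its arguments: {"type":"object","properties":{"translation":{"type":"array","items":{"type":"array","items":{"type":"number","minimum":-1,"maximum":1}}},"twist":{"type":"array","items":{"type":"array","items":{"type":"number","minimum":-1,"maximum":1}}},"gripper":{"type":"array","items":{"type":"number"}}},"required":["translation","twist","gripper"]}

```bash
mkdir -p pics; ls; cat > h.py <<'E'
import numpy as np, cv2
from scipy.spatial.transform import Rotation as R
from bench import robot
def snap(cam,name,crop=None,scale=1):
    im=robot.snapshot(cam)[:,:,::-1]
    if crop: a,b,c,d=crop; im=im[b:d,a:c]
    if scale!=1: im=cv2.resize(im,None,fx=scale,fy=scale,interpolation=cv2.INTER_CUBIC)
    cv2.imwrite('pics/'+name,im)
def proj(cam,p):
    m=robot.camera_model(cam)
    return cv2.projectPoints(np.atleast_2d(np.array(p,float)),np.array(m['rvec'],float),np.array(m['tvec'],float),np.array(m['camera_matrix'],float),None)[0][:,0]
def ray(cam,uv,z):
    m=robot.camera_model(cam);K=np.array(m['camera_matrix']);Rm=cv2.Rodrigues(np.array(m['rvec'],float))[0];t=np.array(m['tvec'],float).ravel()
    c=-Rm.T@t; d=Rm.T@np.linalg.inv(K)@np.array([uv[0],uv[1],1.]); return c+d*(z-c[2])/d[2]
E
python3 - <<'E'
from h import *
snap('top','t0.png',scale=1.5); snap('side','s0.png',scale=1.5)
for n in ['pocket_face','knockout_grip','blank_top','carrier_mouth','carrier_home','nest','carrier']:
  for c in ['top','side']:
    print(n,c,[(np.round(d['centre'],3).tolist(),round(d['score'],2)) for d in robot.spot_point(n,c)][:4])
o=robot.get_obs(); print(o['time'],o['tool_pos'],o['ee_rot'],o['width'])
for c in ['top','side']: 
  m=robot.camera_model(c); Rm=cv2.Rodrigues(np.array(m['rvec'],float))[0]; print(c,-Rm.T@np.array(m['tvec']).ravel(),Rm[2],np.array(m['camera_matrix'])[0,0])
E
```

```text
pics
pocket_face top [([0.559, 0.162, 0.154], 0.71), ([0.51, -0.234, 0.011], 0.65), ([0.412, -0.445, -0.0], 0.21)]
pocket_face side [([0.562, 0.158, 0.15], 0.79)]
knockout_grip top [([0.606, 0.292, 0.112], 0.45), ([0.624, -0.252, 0.015], 0.41)]
knockout_grip side [([0.604, 0.289, 0.118], 0.46)]
blank_top top [([0.374, 0.255, 0.019], 0.89), ([0.56, -0.033, 0.02], 0.88), ([0.564, 0.158, 0.156], 0.74), ([0.365, 0.126, 0.021], 0.71)]
blank_top side [([0.379, 0.254, 0.022], 0.84), ([0.367, 0.128, 0.023], 0.8), ([0.562, -0.036, 0.025], 0.59), ([0.561, 0.164, 0.156], 0.57)]
carrier_mouth top [([0.51, -0.235, 0.012], 0.58)]
carrier_mouth side [([0.514, -0.237, 0.012], 0.83), ([0.607, 0.289, 0.118], 0.67)]
carrier_home top []
carrier_home side [([0.619, -0.251, 0.009], 0.62), ([0.7, -0.397, -0.006], 0.48)]
nest top [([0.589, 0.155, 0.003], 0.63)]
nest side [([0.585, 0.151, 0.004], 0.78)]
carrier top [([0.564, -0.244, -0.0], 0.78), ([0.563, 0.158, 0.15], 0.38)]
carrier side [([0.563, -0.243, 0.003], 0.56)]
0.8 [0.22618968 0.50134594 0.40474731] [3.14140452e+00 9.89248334e-06 2.71778297e+00] 0.09404765243034209
top [ 0.45737261 -0.00789887  1.52004783] [ 8.67551540e-02  1.96674735e-04 -9.96229644e-01] 399.3619724503358
side [ 0.11281725 -0.78057565  1.14026046] [ 0.34170141  0.56236153 -0.75298716] 374.2580362069988
```

View pics/t0.png

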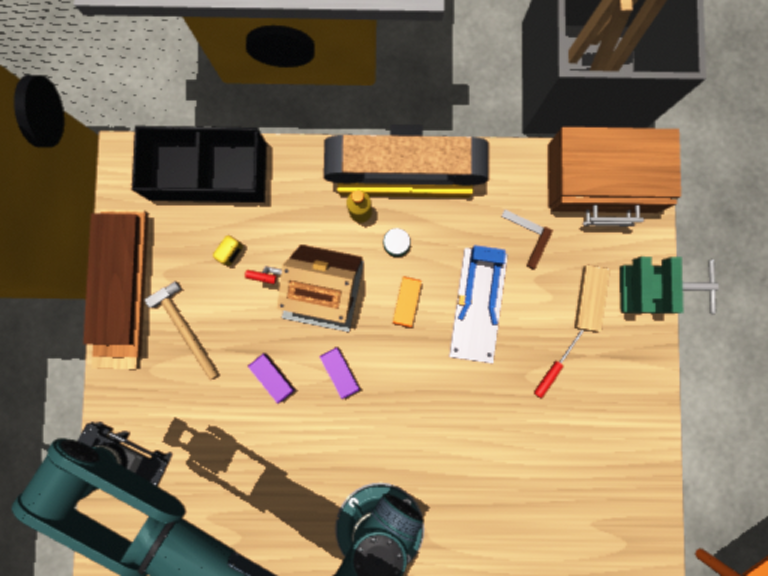

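View pics/s0.png

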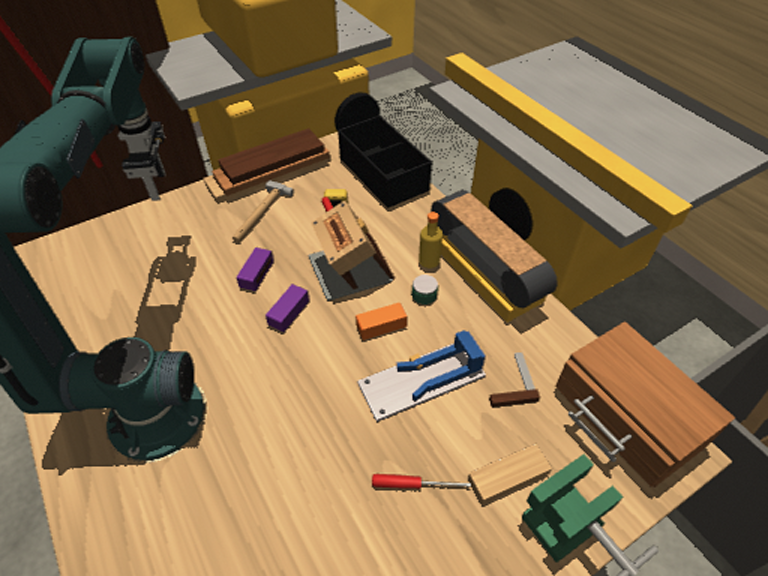

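The top view shows the nest at about (320,288), its handle at (262,276) and the carrier at (480,300), all in the 1.5x picture. The orange and purple bars are decoys. I'll check the pose estimates with an overlay.

```bash
cat >> h.py <<'E'
n=np.array([-.4226,0,.9063]);u=np.array([.9063,0,.4226]);Y=np.array([0,1.,0])
def rz(a): return R.from_euler('z',a).as_matrix()
def nestpts(P,a):
    Rm=rz(a); L=[]
    for s,w,h in [(0,.081,.054),(0,.061,.023)]:
        L.append([P+Rm@(i*w*Y+j*h*u) for i,j in [(-1,-1),(1,-1),(1,1),(-1,1),(-1,-1)]])
    g=-.042*n+.137*Y
    L.append([P+Rm@(g-.036*Y+.011*n),P+Rm@(g+.036*Y+.011*n)])
    return L
def carpts(C,a):
    Rm=rz(a); f=lambda *q:np.array([C[0],C[1],0])+Rm@np.array(q)
    return [[f(-.15,-.055,.012),f(.13,-.055,.012),f(.13,.055,.012),f(-.15,.055,.012),f(-.15,-.055,.012)],
     [f(-.053,.037,.032),f(-.012,.023,.032),f(.12,.023,.032),f(.12,-.023,.032),f(-.012,-.023,.032),f(-.053,-.037,.032)]]
def tile(name,P,a,C,b,ims):
    T=[]
    for cam,x,y,kind in [('top',172,145,0),('top',275,170,1),('side',190,125,0),('side',232,212,1)]:
        im=cv2.resize(ims[cam][y:y+75,x:x+100],None,fx=4,fy=4,interpolation=cv2.INTER_CUBIC)
        for k,l in enumerate(nestpts(P,a) if kind==0 else carpts(C,b)):
            q=((proj(cam,l)-[x,y]+.5)*4).astype(np.int32)
            cv2.polylines(im,[q],False,(0,255,0) if k!=1 else (255,0,255),1)
        T.append(im)
    cv2.imwrite('pics/'+name,np.vstack([np.hstack(T[:2]),np.hstack(T[2:])]))
E
python3 - <<'E'
from h import *
ims={c:robot.snapshot(c)[:,:,::-1].copy() for c in ['top','side']}
for c in ims: cv2.imwrite(f'raw_{c}.png',ims[c])
tile('o1.png',np.array([.561,.160,.153]),np.radians(-10),(.564,-.2435),np.radians(-8),ims)
E
```

```text
(no output)
```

View pics/o1.png

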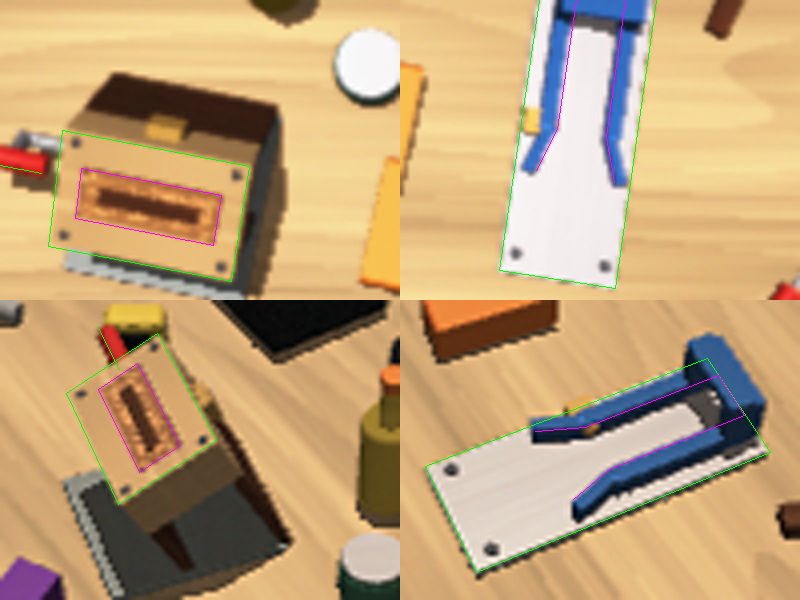

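The overlay fits within 1–2 mm: nest yaw about -10°, carrier yaw about -8°. Next I'll plan the move to the handle.

```bash
cat >> h.py <<'E'
NP=np.array([.561,.160,.153]);NA=np.radians(-10);CP=np.array([.564,-.2435,0]);CA=np.radians(-8)
N=rz(NA)@n;U=rz(NA)@u;HG=NP+rz(NA)@(-.042*n+.137*Y)
RN=np.column_stack([rz(NA)@Y,U,-N])  # tool axes at the nest
a=rz(CA); RC=np.column_stack([a[:,0],-a[:,1],[0,0,-1]]) # tool x along the channel
def plan(p,Rt=None):
    o=robot.get_obs(); Rc=R.from_euler('xyz',o['ee_rot']).as_matrix()
    t=Rc.T@(np.array(p)-o['tool_pos'])/.04
    print('t',round(o['time'],2),'pos',np.round(o['tool_pos'],4),'shift',np.round(t,2),'F',np.round(o['wrist_force'],1),'w',round(o['width'],4),'ff',np.round(o['finger_force'],1))
    if Rt is not None: print('  twist',np.round(R.from_matrix(Rc.T@Rt).as_rotvec()/.1,2),' shift in new frame',np.round(Rt.T@(np.array(p)-o['tool_pos'])/.04,2))
E
python3 -c "
from h import *
plan(HG+.27*N,RN); print(HG,robot.get_obs()['joint_positions'])"
```

```text
t 0.9 pos [0.2262 0.5013 0.4047] shift [-7.96 -1.61  1.13] F [0.5 0.2 0.8] w 0.0937 ff 0.0
  twist [-3.7  -2.88 12.99]  shift in new frame [-3.52  6.15  4.11]
[0.60226935 0.29183655 0.1149354 ] [ 1.04385293e+00  8.71593213e-02  1.37069857e+00 -1.54563517e-05
  1.68362506e+00 -1.03090680e-01]
```

Request:
play_rows --translation '[[-1,-0.2,0.14],[-1,-0.2,0.14],[-1,-0.2,0.14],[-1,-0.2,0.14],[-1,-0.2,0.14],[-1,-0.2,0.14],[-1,-0.2,0.14],[-0.96,-0.2,0.14]]' --twist '[[0,0,0],[0,0,0],[0,0,0],[0,0,0],[0,0,0],[0,0,0],[0,0,0],[0,0,0]]' --gripper '[1,1,1,1,1,1,1,1]'

```text
time: 1.7
tool_pos: [0.4914, 0.3108, 0.3598]
ee_rot: [3.141, 0.0, 2.718]
wrist_force: [-0.1, 0.4, -0.3]
width: 0.0941
finger_force: 0.0
```

Request:
play_rows --translation '[[0,0,0],[0,0,0],[0,0,0],[0,0,0],[0,0,0],[0,0,0],[0,0,0],[0,0,0]]' --twist '[[-0.264,-0.206,0.928],[-0.264,-0.206,0.928],[-0.264,-0.206,0.928],[-0.264,-0.206,0.928],[-0.264,-0.206,0.928],[-0.264,-0.206,0.928],[-0.264,-0.206,0.928],[-0.264,-0.206,0.928]]' --gripper '[1,1,1,1,1,1,1,1]'

```text
time: 2.5
tool_pos: [0.4901, 0.312, 0.3599]
ee_rot: [2.889, 0.073, 1.958]
wrist_force: [-0.5, 0.5, 0.9]
width: 0.0941
finger_force: 0.0
```

Request:
play_rows --translation '[[0,0,0],[0,0,0],[0,0,0],[0,0,0],[0,0,0],[0,0,0],[0,0,0]]' --twist '[[-0.264,-0.206,0.928],[-0.264,-0.206,0.928],[-0.264,-0.206,0.928],[-0.264,-0.206,0.928],[-0.264,-0.206,0.928],[-0.264,-0.206,0.928],[0,0,0]]' --gripper '[1,1,1,1,1,1,1]'

```text
time: 3.2
tool_pos: [0.4898, 0.3123, 0.3598]
ee_rot: [2.706, 0.001, 1.397]
wrist_force: [0.4, -0.1, 0.1]
width: 0.0941
finger_force: 0.0
```

```bash
python3 -c "
from h import *
plan(HG+.18*N,RN)
snap('side','s1.png',(150,70,350,220),4)"
```

```text
t 3.2 pos [0.4898 0.3123 0.3598] shift [-0.01  0.    2.25] F [ 0.4 -0.1  0.1] w 0.0941 ff 0.0
  twist [-0.01  0.01  0.01]  shift in new frame [-0.02  0.    2.25]
```

View pics/s1.png

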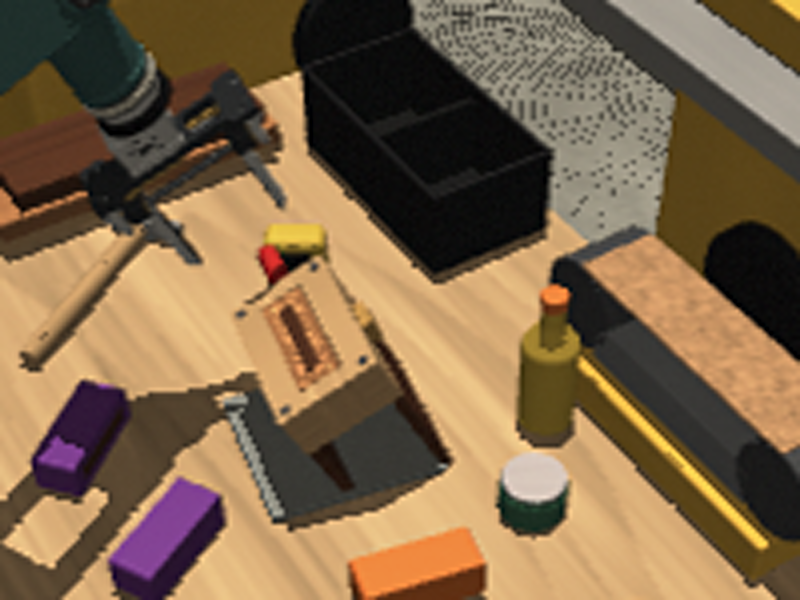

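Request:
play_rows --translation '[[0,0,0.9],[0,0,0.8],[0,0,0.55],[0,0,0],[0,0,0],[0,0,0],[0,0,0],[0,0,0]]' --twist '[[0,0,0],[0,0,0],[0,0,0],[0,0,0],[0,0,0],[0,0,0],[0,0,0],[0,0,0]]' --gripper '[1,1,1,-1,-1,-1,-1,-1]'

```text
time: 4.05
tool_pos: [0.5275, 0.3058, 0.28]
ee_rot: [2.704, -0.001, 1.397]
wrist_force: [-0.0, -0.5, 0.8]
width: 0.0578
finger_force: 0.0
```

Request:
play_rows --translation '[[0,0,0],[0,0,0],[0,0,0],[0,0,0]]' --twist '[[0,0,0],[0,0,0],[0,0,0],[0,0,0]]' --gripper '[-1,-1,-1,-1]'

```text
time: 4.45
tool_pos: [0.5279, 0.3053, 0.2786]
ee_rot: [2.704, 0.001, 1.397]
wrist_force: [8.8, -2.5, -1.8]
width: 0.0256
finger_force: 3.6
```

Request:
play_rows --translation '[[0,0.04,0],[0,0,0],[0,0,0]]' --twist '[[0,0,0],[0,0,0],[0,0,0]]' --gripper '[-1,-1,-1]'

```text
time: 4.75
tool_pos: [0.5296, 0.305, 0.2795]
ee_rot: [2.703, 0.0, 1.396]
wrist_force: [3.6, -1.4, 0.3]
width: 0.0209
finger_force: 30.0
```

Request:
play_rows --translation '[[0,0,-0.15],[0,0,-0.15],[0,0,-0.15],[0,0,-0.15],[0,0,-0.15],[0,0,-0.1],[0,0,0]]' --twist '[[0,0,0],[0,0,0],[0,0,0],[0,0,0],[0,0,0],[0,0,0],[0,0,0]]' --gripper '[-1,-1,-1,-1,-1,-1,-1]'

```text
time: 5.45
tool_pos: [0.5156, 0.3076, 0.3099]
ee_rot: [2.703, 0.0, 1.396]
wrist_force: [7.0, -0.1, -2.0]
width: 0.0214
finger_force: 30.0
```

```bash
python3 -c "
from h import *
plan(HG+.214*N,RN)
snap('side','s2.png',(180,90,280,165),6)"
```

```text
t 5.45 pos [0.5156 0.3076 0.3099] shift [-0.01 -0.06 -0.  ] F [ 7.  -0.1 -2. ] w 0.0214 ff 30.0
  twist [0.02 0.   0.  ]  shift in new frame [-0.01 -0.06 -0.  ]
```

View pics/s2.png

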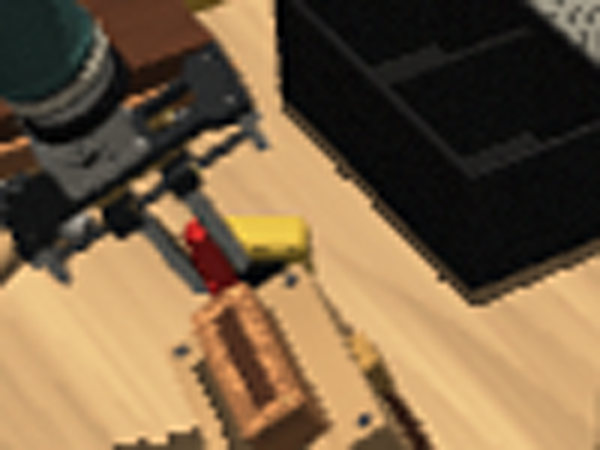

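The blank stands proud at (260,365) and the handle is still gripped. I'll pull a little more to confirm the end stop.

Request:
play_rows --translation '[[0,0,-0.06],[0,0,-0.05],[0,0,0]]' --twist '[[0,0,0],[0,0,0],[0,0,0]]' --gripper '[-1,-1,-1]'

```text
time: 5.8
tool_pos: [0.5151, 0.3076, 0.3105]
ee_rot: [2.703, 0.001, 1.397]
wrist_force: [21.9, 1.3, -14.7]
width: 0.0209
finger_force: 30.0
```

Request:
play_rows --translation '[[0,0,0.09],[0,0,0],[0,0,0],[0,0,0],[0,0,0],[0,0,-0.75],[0,0,-0.75],[0,0,-0.75]]' --twist '[[0,0,0],[0,0,0],[0,0,0],[0,0,0],[0,0,0],[0,0,0],[0,0,0],[0,0,0]]' --gripper '[-1,1,1,1,1,1,1,1]'

```text
time: 6.6
tool_pos: [0.4763, 0.3144, 0.3928]
ee_rot: [2.707, 0.001, 1.396]
wrist_force: [0.5, 0.2, 0.1]
width: 0.0736
finger_force: 0.0
```

```bash
python3 -c "
from h import *
plan(NP+.206*N,RN)
print(robot.spot_point('blank_top','side')[:5],robot.spot_point('knockout_grip','side')[:3], NP+.034*N,HG+.034*N)"
```

```text
t 6.6 pos [0.4763 0.3144 0.3928] shift [-3.43 -0.03  1.45] F [0.5 0.2 0.1] w 0.0736 ff 0.0
  twist [-0.01  0.01  0.  ]  shift in new frame [-3.43 -0.03  1.45]
[{'centre': [0.561, -0.0362, 0.0258], 'score': 0.94}, {'centre': [0.5504, 0.1676, 0.1829], 'score': 0.74}, {'centre': [0.3658, 0.1237, 0.024], 'score': 0.65}, {'centre': [0.3821, 0.2557, 0.0219], 'score': 0.6}] [{'centre': [0.5909, 0.2903, 0.1459], 'score': 0.4}] [0.54684989 0.16249505 0.1838142 ] [0.58811924 0.29433159 0.1457496 ]
```

Request:
play_rows --translation '[[-0.9,0,0],[-0.9,0,0],[-0.9,0,0],[-0.73,0,0],[0,0,0.5],[0,0,0.5],[0,0,0.43],[0,0,0]]' --twist '[[0,0,0],[0,0,0],[0,0,0],[0,0,0],[0,0,0],[0,0,0],[0,0,0],[0,0,0]]' --gripper '[1,1,1,1,1,1,1,1]'

```text
time: 7.5
tool_pos: [0.4766, 0.1743, 0.3357]
ee_rot: [2.713, 0.004, 1.395]
wrist_force: [-0.4, -0.4, -0.3]
width: 0.0938
finger_force: 0.0
```

Request:
play_rows --translation '[[0,0,0],[0,0,0],[0,0,0],[0,0,0],[0,0,0],[0,0,0]]' --twist '[[0,0,0],[0,0,0],[0,0,0],[0,0,0],[0,0,0],[0,0,0]]' --gripper '[-1,-1,-1,-1,-1,-1]'

```text
time: 8.1
tool_pos: [0.4769, 0.1751, 0.3407]
ee_rot: [2.705, 0.0, 1.396]
wrist_force: [0.6, 0.3, 0.2]
width: 0.0495
finger_force: 0.0
```

```bash
python3 -c "
from h import *
plan(NP+.206*N,RN)"
```

```text
t 8.1 pos [0.4769 0.1751 0.3407] shift [-0.01 -0.05  0.01] F [0.6 0.3 0.2] w 0.0495 ff 0.0
  twist [0. 0. 0.]  shift in new frame [-0.01 -0.05  0.01]
```

Request:
play_rows --translation '[[0,0,0],[0,0,0],[0,0,0]]' --twist '[[0,0,0],[0,0,0],[0,0,0]]' --gripper '[-1,-1,-1]'

```text
time: 8.4
tool_pos: [0.4768, 0.1751, 0.3404]
ee_rot: [2.706, 0.001, 1.396]
wrist_force: [-2.8, 1.6, 2.2]
width: 0.0438
finger_force: 30.0
```

Request:
play_rows --translation '[[0,0,-0.2],[0,0,-0.2],[0,0,-0.3],[0,0,-0.7],[0,0,-0.8],[0,0,-0.8],[0,0,0]]' --twist '[[0,0,0],[0,0,0],[0,0,0],[0,0,0],[0,0,0],[0,0,0],[0,0,0]]' --gripper '[-1,-1,-1,-1,-1,-1,-1]'

```text
time: 9.1
tool_pos: [0.4261, 0.1843, 0.4557]
ee_rot: [2.695, -0.005, 1.398]
wrist_force: [0.4, -0.6, -0.6]
width: 0.0434
finger_force: 30.0
```

```bash
python3 -c "
from h import *
# blank centre at carrier x=-0.11 ; bottom of blank = TCP - (.206+.014)
f=lambda x,h:CP+rz(CA)@np.array([x,0,0])+np.array([0,0,.012+.22+h])
plan(f(-.105,.12),RC);plan(f(-.105,.01),RC)
snap('side','s3.png',(150,60,350,210),4)"
```

```text
t 9.1 pos [0.4261 0.1843 0.4557] shift [-10.04   1.26   3.42] F [ 0.4 -0.6 -0.6] w 0.0434 ff 30.0
  twist [ 3.5  -3.47 15.08]  shift in new frame [ 2.28 10.11  2.59]
t 9.1 pos [0.4261 0.1843 0.4557] shift [-10.06   0.08   5.9 ] F [ 0.4 -0.6 -0.6] w 0.0434 ff 30.0
  twist [ 3.5  -3.47 15.08]  shift in new frame [ 2.28 10.11  5.34]
```

View pics/s3.png

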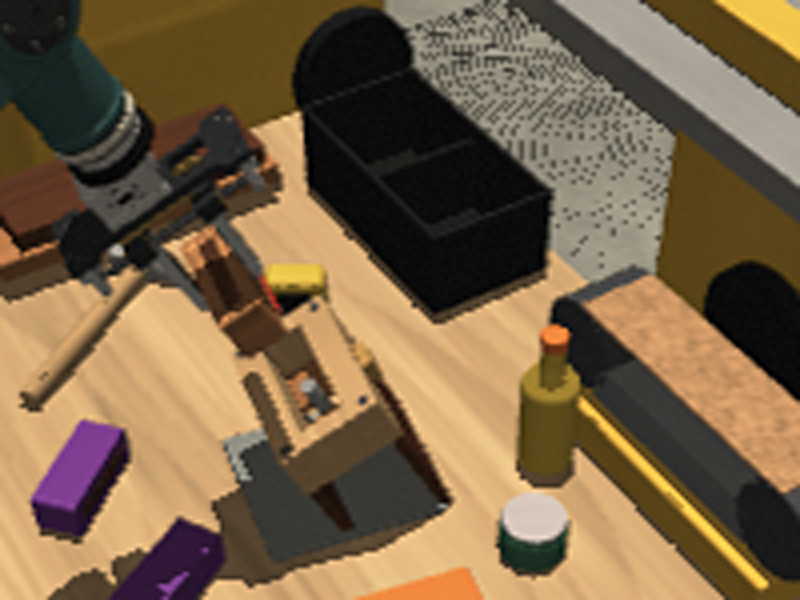

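Request:
play_rows --translation '[[0,0,0],[0,0,0],[0,0,0],[0,0,0],[0,0,0],[0,0,0],[0,0,0],[0,0,0]]' --twist '[[0.219,-0.217,0.943],[0.219,-0.217,0.943],[0.219,-0.217,0.943],[0.219,-0.217,0.943],[0.219,-0.217,0.943],[0.219,-0.217,0.943],[0.219,-0.217,0.943],[0.219,-0.217,0.943]]' --gripper '[-1,-1,-1,-1,-1,-1,-1,-1]'

```text
time: 9.95
tool_pos: [0.4275, 0.1838, 0.4464]
ee_rot: [2.925, -0.077, 0.622]
wrist_force: [-0.2, 0.4, -1.8]
width: 0.0439
finger_force: 30.0
```

Request:
play_rows --translation '[[0,0,0],[0,0,0],[0,0,0],[0,0,0],[0,0,0],[0,0,0],[0,0,0],[0,0,0]]' --twist '[[0.219,-0.217,0.943],[0.219,-0.217,0.943],[0.219,-0.217,0.943],[0.219,-0.217,0.943],[0.219,-0.217,0.943],[0.219,-0.217,0.943],[0.219,-0.217,0.943],[0.219,-0.217,0.943]]' --gripper '[-1,-1,-1,-1,-1,-1,-1,-1]'

```text
time: 10.75
tool_pos: [0.4276, 0.1837, 0.4465]
ee_rot: [3.135, 0.015, -0.146]
wrist_force: [0.0, -0.7, -0.9]
width: 0.0437
finger_force: 30.0
```

Request:
play_rows --translation '[[0.2,0.92,0.1],[0.2,0.92,0.1],[0.2,0.92,0.1],[0.2,0.92,0.1],[0.2,0.92,0.1],[0.2,0.92,0.1],[0.2,0.92,0.1],[0.2,0.92,0.1]]' --twist '[[0,0,0],[0,0,0],[0,0,0],[0,0,0],[0,0,0],[0,0,0],[0,0,0],[0,0,0]]' --gripper '[-1,-1,-1,-1,-1,-1,-1,-1]'

```text
time: 11.55
tool_pos: [0.4484, -0.1186, 0.4155]
ee_rot: [3.136, 0.014, -0.142]
wrist_force: [1.1, -0.0, -1.5]
width: 0.0438
finger_force: 30.0
```

Request:
play_rows --translation '[[0.2,0.92,0.3],[0.2,0.92,0.3],[0.2,0.9,0.3],[0,0,0]]' --twist '[[0,0,0],[0,0,0],[0,0,0],[0,0,0]]' --gripper '[-1,-1,-1,-1]'

```text
time: 11.95
tool_pos: [0.4558, -0.2325, 0.3772]
ee_rot: [3.137, 0.019, -0.147]
wrist_force: [-0.1, 0.0, -1.4]
width: 0.0437
finger_force: 30.0
```

```bash
python3 -c "
from h import *
f=lambda x,h:CP+rz(CA)@np.array([x,0,0])+np.array([0,0,.012+.22+h])
plan(f(-.105,.015),RC)
b=[d for d in robot.spot_point('blank_top','side')+robot.spot_point('blank_top','top')];print([(np.round(d['centre'],3),round(d['score'],2)) for d in b])
o=robot.get_obs(); print(o['joint_positions'], 'expected top', o['tool_pos']-[0,0,.172])"
```

```text
t 11.95 pos [ 0.4558 -0.2325  0.3772] shift [ 0.15 -0.12  3.25] F [-0.1  0.  -1.4] w 0.0437 ff 30.0
  twist [ 0.04  0.19 -0.08]  shift in new frame [ 0.09 -0.1   3.25]
[(array([0.381, 0.253, 0.025]), 0.86), (array([0.505, 0.174, 0.298]), 0.77), (array([ 0.561, -0.036,  0.021]), 0.74), (array([0.368, 0.126, 0.025]), 0.6), (array([0.563, 0.159, 0.152]), 0.97), (array([0.365, 0.125, 0.021]), 0.81), (array([0.378, 0.254, 0.022]), 0.73), (array([ 0.564, -0.031,  0.02 ]), 0.67)]
[-0.57444942  0.01026848  1.50026211 -0.00944558  1.64379077  1.13945906] expected top [ 0.45613949 -0.22952021  0.20774572]
```

Request:
play_rows --translation '[[0.09,-0.1,0],[0,0,0.8],[0,0,0.8],[0,0,0.8],[0,0,0.6],[0,0,0]]' --twist '[[0.04,0.19,-0.08],[0,0,0],[0,0,0],[0,0,0],[0,0,0],[0,0,0]]' --gripper '[-1,-1,-1,-1,-1,-1]'

```text
time: 12.65
tool_pos: [0.4605, -0.2233, 0.2587]
ee_rot: [-3.14, -0.001, -0.131]
wrist_force: [-0.1, 0.6, -1.8]
width: 0.0435
finger_force: 30.0
```

```bash
python3 -c "
from h import *
f=lambda x,h:CP+rz(CA)@np.array([x,0,0])+np.array([0,0,.012+.22+h])
plan(f(-.105,0),RC)
a=robot.snapshot('side')[205:280,225:325,::-1];b=robot.snapshot('top')[170:245,270:370,::-1]
cv2.imwrite('pics/c1.png',cv2.resize(np.vstack([a,b]),None,fx=4,fy=4,interpolation=cv2.INTER_CUBIC))
for c in ['side','top']: print([(np.round(d['centre'],3),round(d['score'],2)) for d in robot.spot_point('blank_top',c)])"
```

```text
t 12.65 pos [ 0.4605 -0.2233  0.2587] shift [0.   0.14 0.67] F [-0.1  0.6 -1.8] w 0.0435 ff 30.0
  twist [-0.02 -0.01  0.08]  shift in new frame [0.01 0.14 0.67]
[(array([ 0.465, -0.22 ,  0.088]), 0.6), (array([0.366, 0.126, 0.022]), 0.52), (array([0.38 , 0.255, 0.025]), 0.49)]
[(array([ 0.562, -0.031,  0.019]), 0.87), (array([0.368, 0.127, 0.021]), 0.71), (array([0.377, 0.254, 0.02 ]), 0.58)]
```

View pics/c1.png

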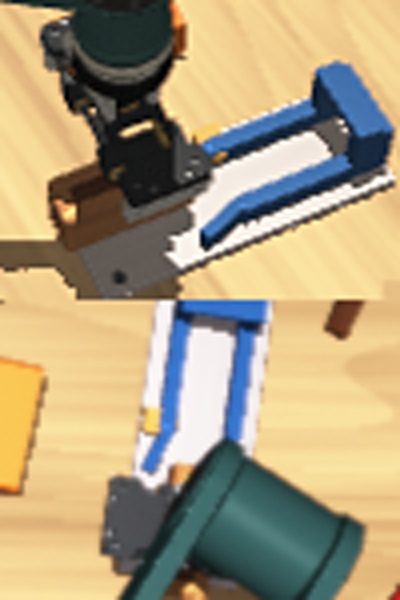

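Request:
play_rows --translation '[[0,0.14,0],[0,0,0.4],[0,0,0.2],[0,0,0]]' --twist '[[0,0,0.08],[0,0,0],[0,0,0],[0,0,0]]' --gripper '[-1,-1,-1,-1]'

```text
time: 13.25
tool_pos: [0.4605, -0.2313, 0.2376]
ee_rot: [3.141, -0.006, -0.142]
wrist_force: [0.3, 1.0, -2.6]
width: 0.0442
finger_force: 30.0
```

Request:
play_rows --translation '[[0,0,0.06],[0,0,0]]' --twist '[[0,0,0],[0,0,0]]' --gripper '[-1,-1]'

```text
time: 13.45
tool_pos: [0.461, -0.2314, 0.2364]
ee_rot: [3.14, -0.008, -0.142]
wrist_force: [0.5, -0.5, -2.0]
width: 0.0436
finger_force: 30.0
```

```bash
python3 -c "
from h import *
f=lambda x,h:CP+rz(CA)@np.array([x,0,0])+np.array([0,0,.012+.22+h])
plan(f(-.105,0),RC)"
```

```text
t 13.45 pos [ 0.461  -0.2314  0.2364] shift [-0.03 -0.06  0.11] F [ 0.5 -0.5 -2. ] w 0.0436 ff 30.0
  twist [ 0.02 -0.08 -0.02]  shift in new frame [-0.03 -0.06  0.11]
```

Request:
play_rows --translation '[[0,-0.05,0.07],[0,0,0],[0,0,0]]' --twist '[[0.02,-0.08,-0.02],[0,0,0],[0,0,0]]' --gripper '[-1,-1,-1]'

```text
time: 13.75
tool_pos: [0.4615, -0.2296, 0.2343]
ee_rot: [3.141, -0.002, -0.14]
wrist_force: [-0.4, -1.1, 3.7]
width: 0.0438
finger_force: 30.0
```

Request:
play_rows --translation '[[0,0,0.05],[0,0,0],[0,0,0]]' --twist '[[0,0,0],[0,0,0],[0,0,0]]' --gripper '[-1,-1,-1]'

```text
time: 14.05
tool_pos: [0.4615, -0.2295, 0.2342]
ee_rot: [3.141, -0.002, -0.14]
wrist_force: [-4.0, 0.8, 12.4]
width: 0.0441
finger_force: 30.0
```

Request:
play_rows --translation '[[0,0,-0.05],[0.25,0,0],[0.25,0,0],[0.25,0,0],[0.25,0,0],[0,0,0]]' --twist '[[0,0,0],[0,0,0],[0,0,0],[0,0,0],[0,0,0],[0,0,0]]' --gripper '[-1,-1,-1,-1,-1,-1]'

```text
time: 14.65
tool_pos: [0.5012, -0.2347, 0.2342]
ee_rot: [-3.141, 0.002, -0.139]
wrist_force: [-4.1, 1.6, 7.8]
width: 0.0437
finger_force: 30.0
```

```bash
python3 -c "
from h import *
f=lambda x,h:CP+rz(CA)@np.array([x,0,0])+np.array([0,0,.012+.22+h])
plan(f(-.065,.002),RC)"
```

```text
t 14.65 pos [ 0.5012 -0.2347  0.2342] shift [-0.04 -0.    0.01] F [-4.1  1.6  7.8] w 0.0437 ff 30.0
  twist [-0.01  0.02  0.01]  shift in new frame [-0.04 -0.    0.01]
```

Request:
play_rows --translation '[[0,0,0],[0,0,0],[0,0,0],[0,0,-0.5],[0,0,-0.7],[-0.7,0,0],[-0.8,0,0],[-0.7,0,0]]' --twist '[[0,0,0],[0,0,0],[0,0,0],[0,0,0],[0,0,0],[0,0,0],[0,0,0],[0,0,0]]' --gripper '[1,1,1,1,1,1,1,-1]'

```text
time: 15.45
tool_pos: [0.4126, -0.2222, 0.281]
ee_rot: [-3.141, 0.001, -0.139]
wrist_force: [-0.0, -0.1, 0.6]
width: 0.0889
finger_force: 0.0
```

Request:
play_rows --translation '[[0,0,0],[0,0,0],[0,0,0],[0,0,0],[0,0,0],[0,0,0],[0,0,0],[0,0,0]]' --twist '[[0,0,0],[0,0,0],[0,0,0],[0,0,0],[0,0,0],[0,0,0],[0,0,0],[0,0,0]]' --gripper '[-1,-1,-1,-1,-1,-1,-1,-1]'

```text
time: 16.25
tool_pos: [0.4138, -0.2226, 0.2812]
ee_rot: [-3.141, 0.0, -0.139]
wrist_force: [-0.4, 0.5, -0.6]
width: 0.0254
finger_force: 0.0
```

```bash
python3 -c "
from h import *
f=lambda x,h:CP+rz(CA)@np.array([x,0,0])+np.array([0,0,.012+.199+h])
plan(f(-.150,.016),RC)
snap('side','s4.png',(215,195,335,285),5)
for c in ['side']: print([(np.round(d['centre'],3),round(d['score'],2)) for d in robot.spot_point('blank_top',c)], f(-.065,0))"
```

```text
t 16.25 pos [ 0.4138 -0.2226  0.2812] shift [ 0.04 -0.    1.35] F [-0.4  0.5 -0.6] w 0.0254 ff 0.0
  twist [-0.  0.  0.]  shift in new frame [ 0.04 -0.    1.35]
[(array([ 0.5  , -0.23 ,  0.061]), 0.84), (array([ 0.563, -0.039,  0.022]), 0.82), (array([0.368, 0.127, 0.021]), 0.69), (array([0.467, 0.492, 0.002]), 0.51), (array([0.562, 0.158, 0.151]), 0.4)] [ 0.49963258 -0.23445375  0.211     ]
```

View pics/s4.png

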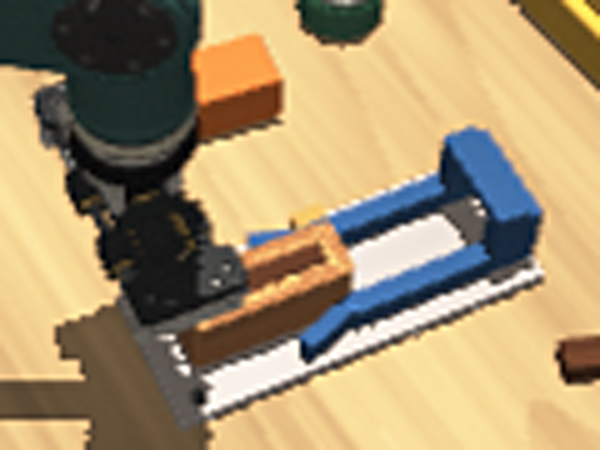

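Request:
play_rows --translation '[[0,0,0.5],[0,0,0.5],[0,0,0.35],[0,0,0],[0.2,0,0],[0.2,0,0],[0.2,0,0],[0.2,0,0]]' --twist '[[0,0,0],[0,0,0],[0,0,0],[0,0,0],[0,0,0],[0,0,0],[0,0,0],[0,0,0]]' --gripper '[-1,-1,-1,-1,-1,-1,-1,-1]'

```text
time: 17.15
tool_pos: [0.4453, -0.2273, 0.2283]
ee_rot: [3.141, 0.004, -0.139]
wrist_force: [-7.4, 0.5, 5.1]
width: 0.0006
finger_force: 3.6
```

Request:
play_rows --translation '[[0.2,0,0],[0.2,0,0],[0.2,0,0],[0,0,0]]' --twist '[[0,0,0],[0,0,0],[0,0,0],[0,0,0]]' --gripper '[-1,-1,-1,-1]'

```text
time: 17.55
tool_pos: [0.4702, -0.2308, 0.2282]
ee_rot: [3.141, -0.001, -0.139]
wrist_force: [-0.5, -0.3, -0.5]
width: 0.0003
finger_force: 0.4
```

```bash
python3 -c "
from h import *
f=lambda x,h:CP+rz(CA)@np.array([x,0,0])+np.array([0,0,.012+.199+h])
plan(f(-.008,.016),RC)"
```

```text
t 17.55 pos [ 0.4702 -0.2308  0.2282] shift [ 2.17 -0.01  0.03] F [-0.5 -0.3 -0.5] w 0.0003 ff 0.4
  twist [ 0.01 -0.01  0.  ]  shift in new frame [ 2.17 -0.01  0.03]
```

Request:
play_rows --translation '[[0.15,0,0],[0.2,0,0],[0.2,0,0],[0.2,0,0],[0.2,0,0],[0.2,0,0],[0.2,0,0],[0,0,0]]' --twist '[[0,0,0],[0,0,0],[0,0,0],[0,0,0],[0,0,0],[0,0,0],[0,0,0],[0,0,0]]' --gripper '[-1,-1,-1,-1,-1,-1,-1,-1]'

```text
time: 18.35
tool_pos: [0.5232, -0.238, 0.2276]
ee_rot: [-3.141, -0.0, -0.139]
wrist_force: [-1.6, -0.1, 0.9]
width: 0.0004
finger_force: 0.8
```

Request:
play_rows --translation '[[0.15,0,0],[0.15,0,0],[0.15,0,0],[0.1,0,0],[0,0,0]]' --twist '[[0,0,0],[0,0,0],[0,0,0],[0,0,0],[0,0,0]]' --gripper '[-1,-1,-1,-1,-1]'

```text
time: 18.85
tool_pos: [0.5446, -0.2409, 0.2274]
ee_rot: [-3.141, 0.0, -0.14]
wrist_force: [-3.4, 0.7, 1.9]
width: 0.0005
finger_force: 1.3
```

```bash
python3 -c "
from h import *
f=lambda x,h:CP+rz(CA)@np.array([x,0,0])+np.array([0,0,.012+.199+h])
plan(f(-.008,.016),RC)"
```

```text
t 18.85 pos [ 0.5446 -0.2409  0.2274] shift [ 0.29 -0.    0.01] F [-3.4  0.7  1.9] w 0.0005 ff 1.3
  twist [-0.01  0.    0.  ]  shift in new frame [ 0.29 -0.    0.01]
```

Request:
play_rows --translation '[[0.1,0,0],[0.08,0,0],[0.06,0,0],[0,0,0]]' --twist '[[0,0,0],[0,0,0],[0,0,0],[0,0,0]]' --gripper '[-1,-1,-1,-1]'

```text
time: 19.25
tool_pos: [0.554, -0.2422, 0.2273]
ee_rot: [-3.141, 0.0, -0.139]
wrist_force: [-3.5, 1.0, 2.0]
width: 0.0004
finger_force: 1.7
```

Request:
play_rows --translation '[[0.06,0,0],[0,0,0]]' --twist '[[0,0,0],[0,0,0]]' --gripper '[-1,-1]'

```text
time: 19.45
tool_pos: [0.555, -0.2424, 0.2273]
ee_rot: [-3.141, 0.006, -0.14]
wrist_force: [-9.7, 1.3, 7.8]
width: 0.0003
finger_force: 4.9
```

Request:
play_rows --translation '[[0.05,0,0],[0,0,0]]' --twist '[[0,0,0],[0,0,0]]' --gripper '[-1,-1]'

```text
time: 19.65
tool_pos: [0.5559, -0.2426, 0.2273]
ee_rot: [-3.14, 0.011, -0.14]
wrist_force: [-15.2, 3.2, 10.9]
width: 0.0006
finger_force: 7.6
```

Request:
play_rows --translation '[[0.08,0,0],[0,0,0],[0,0,0]]' --twist '[[0,0,0],[0,0,0],[0,0,0]]' --gripper '[-1,-1,-1]'

```text
time: 19.95
tool_pos: [0.5572, -0.2428, 0.2273]
ee_rot: [-3.14, 0.018, -0.14]
wrist_force: [-23.7, 4.6, 14.4]
width: 0.0002
finger_force: 11.8
```

```bash
python3 -c "
from h import *
f=lambda x,h:CP+rz(CA)@np.array([x,0,0])+np.array([0,0,.012+.199+h])
plan(f(-.008,.016),RC)
snap('side','s5.png',(245,200,345,275),8)
for c in ['side']: print([(np.round(d['centre'],3),round(d['score'],2)) for d in robot.spot_point('blank_top',c)], f(.06,0))"
```

```text
t 19.95 pos [ 0.5572 -0.2428  0.2273] shift [-0.03 -0.01  0.01] F [-23.7   4.6  14.4] w 0.0002 ff 11.8
  twist [-0.02  0.18 -0.  ]  shift in new frame [-0.03 -0.01  0.01]
[(array([ 0.564, -0.034,  0.025]), 0.97), (array([0.378, 0.254, 0.022]), 0.76), (array([0.367, 0.128, 0.022]), 0.62), (array([ 0.626, -0.245,  0.063]), 0.47)] [ 0.62341608 -0.25185039  0.211     ]
```

View pics/s5.png

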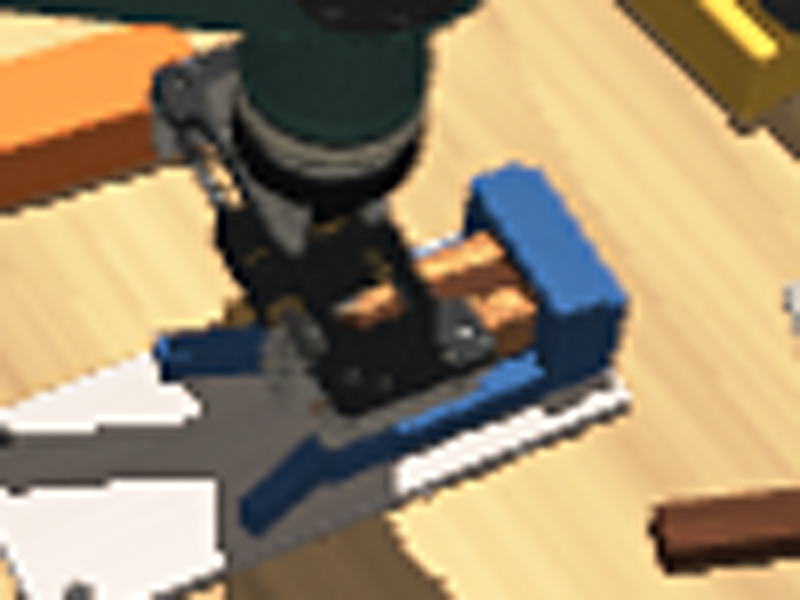

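Request:
play_rows --translation '[[-0.3,0,0],[-0.7,0,0],[-0.3,0,-0.6],[-0.3,0,-0.9],[-0.6,0,-0.8],[-0.9,0,-0.4],[-0.9,0,0],[0,0,0]]' --twist '[[0,0,0],[0,0,0],[0,0,0],[0,0,0],[0,0,0],[0,0,0],[0,0,0],[0,0,0]]' --gripper '[-1,-1,-1,-1,-1,-1,-1,-1]'

```text
time: 20.85
tool_pos: [0.4008, -0.2206, 0.336]
ee_rot: [3.141, -0.002, -0.141]
wrist_force: [-0.4, -0.3, -0.3]
width: 0.0005
finger_force: 0.0
```

```bash
python3 -c "
from h import *
f=lambda x,y,z:CP+rz(CA)@np.array([x,y,z])
a=robot.snapshot('side')[200:275,245:345,::-1];b=robot.snapshot('top')[150:225,275:375,::-1]
def d(im,cam,x,y):
  im=cv2.resize(im,None,fx=6 if cam=='side' else 4,fy=6 if cam=='side' else 4,interpolation=cv2.INTER_CUBIC);s=im.shape[0]/75
  q=((proj(cam,[f(0,-.022,.06),f(0,.022,.06)])-[x,y]+.5)*s).astype(int)
  cv2.line(im,tuple(map(int,q[0])),tuple(map(int,q[1])),(0,255,0),1); return cv2.resize(im,(600,450)) if cam=='side' else im
A=d(a,'side',245,200);B=d(b,'top',275,150)[:150*2][:, :]
B=cv2.resize(B,(200,150));cv2.imwrite('pics/f.png',np.hstack([A,np.vstack([B,np.zeros((300,200,3),np.uint8)])]))
for c in ['side','top']: print([(np.round(e['centre'],3),round(e['score'],2)) for e in robot.spot_point('blank_top',c)])
for c in ['side','top']: print([(np.round(e['centre'],3),round(e['score'],2)) for e in robot.recognise('click_ball',c)])
print(f(.06,0,.06),f(-.005,.026,.022),robot.get_obs()['wrist_force'])"
```

```text
[(array([ 0.626, -0.247,  0.062]), 0.67), (array([0.367, 0.126, 0.022]), 0.62), (array([ 0.56 , -0.038,  0.023]), 0.57), (array([ 0.577, -0.527,  0.001]), 0.46)]
[(array([0.376, 0.256, 0.019]), 0.97), (array([ 0.563, -0.034,  0.019]), 0.95), (array([0.367, 0.125, 0.019]), 0.84), (array([ 0.626, -0.252,  0.062]), 0.55)]
[]
[]
[ 0.62341608 -0.25185039  0.06      ] [ 0.56266716 -0.21705716  0.022     ] [ 0.24378671 -0.30833943  0.18640398]
```

View pics/f.png

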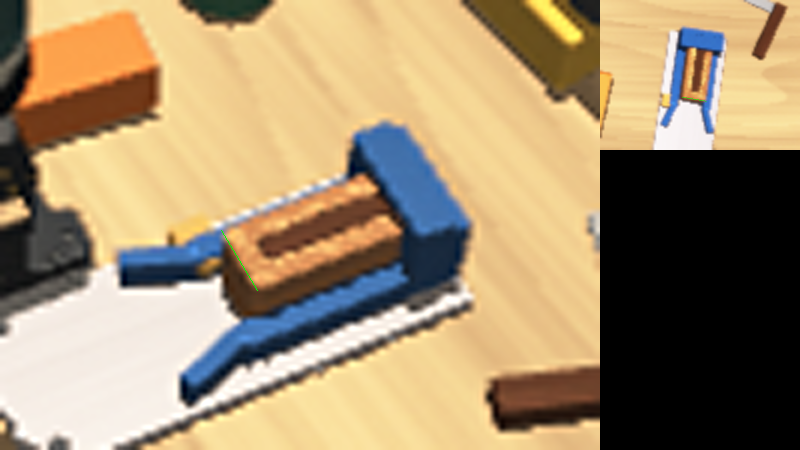

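The blank's tail lies on the predicted home line (about 240,265), strip up. The brass ball shows behind it at (208,265), and the robot is clear of everything.

```bash
python3 -c "
from h import *
print(robot.close_job())"
```

```text
the job is handed in; nothing more can be done
None
```

The job is handed in at about 21 s: I pushed the knockout rod up to its stop, then slid the blank into the carrier, walnut strip up. It stands against the stop with the ball out behind it, and the robot is touching nothing.

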